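# Index the column selector four clicks and press start

### The job

With a fingertip, push the bar handle of the column-selector valve clockwise (seen from above) by exactly four clicks, without going past the fourth or turning it the other way, and then press the start key fully down and let it come back up. Only push and press: do not pinch the bar handle between the fingers, do not press the key before the valve is set, do not turn the round-knobbed valve, and leave the loose things on the bench where they stand.

Things in the scene. Friction and masses are not known exactly. Their poses are not given: they have to be found in the camera images.
- selector (a joint): dial angle of the column selector in rad: 0 as found (in a click stop), growing clockwise seen from above. Stops every pi/6 = 0.5236 all round, no end stop. Torque between stops is springy: peaks at 0.10-0.16 N m (3 to 5 N at the push point) a quarter of the way, nil half-way, then it pulls forward: the dial snaps by itself into the next stop, ahead of a slow finger. Friction 0.012 N m
- selector_axis (a point): on the selector's vertical turning axis, at the top of its bar handle, 72 mm above the bench; x along the bar to its pointer end. White cylinder 92 mm across, 40 high, bolted down, 12 dark ticks on top; on it a turning steel disc 68 mm across (top at 46 mm) with an upright black bar 14 mm thick, 46 to 72 mm high, reaching 44 mm from the axis at the pointer end, 26 at the other; hub 24 mm across
- bar_push_face: the long upright side of the bar handle that a finger pushes to turn it clockwise. Origin on that face, 32 mm from the axis along the bar towards the pointer end (which lies 12 mm further), 58.5 mm above the bench; x along the bar to the pointer end, y out of the face towards the pushing finger, z up. The face is 70 x 21 mm, 48 to 69 mm above the bench
- bar_lead_face: the opposite long side of the same bar handle, same size and axes (y points into the bar); origin on that face opposite the other's. Both faces pressed at once counts as pinching
- drain (a joint): angle in rad of the other valve's knob, 0 as found, growing clockwise; leave it
- drain_axis (a point): on the vertical axis of the other valve's round fluted black knob (54 mm across, no bar), at its top, 72 mm above the bench; white cylinder body like the selector's. Leave it alone
- start (a joint): travel of the start key in m: 0 up, 0.006 fully down; sprung, about 4 N to push fully down; comes back up by itself
- start_top (a point): centre of the top of the start key, a round grey button 28 mm across, its top 52 mm above the bench, in a black housing on a low white box 80 x 70 x 30 mm bolted to the bench; pressed straight down. z up
- key_box: the low white box that carries the start key; origin at the centre of its underside
- vial_a: small amber vial with white cap, 22 mm across, 38 mm high, loose, standing between the bolted things; origin at the centre of its underside
- vial_b: the same, in the other gap
- column: loose steel column tube 150 mm long (along its y), 18 mm thick, lying on the bench; origin at the middle of its underside
- calculator: loose black calculator 150 x 85 x 14 mm; origin centre of underside
- mouse: loose black computer mouse 105 x 60 x 30 mm on a pad; origin centre of underside
- vial_tray: loose white open tray 90 x 130 x 30 mm with small vials up to 43 mm high; origin centre of underside

How it is judged (in metres and radians):
On the way, in this order (a step that is already met when the one before it is completed fails the run):
1. the selector stands in its fourth click stop clockwise (value of joint selector between 1.93732 and 2.25148 rad), for 0.3 s.
2. the start key is pressed fully down with the selector there (all of step 1 and value of joint start above 0.0045 m), for 0.05 s.
At the end, for the whole second after the job is handed in: selector at rest in the fourth click stop clockwise of where it was found (within 0.3 click, 9 degrees); start key then pressed (4.5 of 6 mm or more) and up again; round-knobbed valve within 0.2 rad and every loose thing within 20 mm of where it was (all of step 1 and velocity of joint selector between -0.05 and 0.05 rad/s and value of joint start below 0.0015 m and value of joint drain between -0.2 and 0.2 rad and distance of each of vial_a, vial_b, column, calculator, mouse, vial_tray from where it was at the start of the episode below 0.02 m); the robot touches nothing.
It fails at once if selector turned past the fourth click (beyond 4.6 clicks) or the other way (more than 0.6 of a click) (value of joint selector below -0.31416 rad or value of joint selector above 2.40856 rad).
It fails at once if start key pressed before the selector is in its fourth click (value of joint start above 0.003 m and (value of joint selector below 1.93732 rad or value of joint selector above 2.25148 rad)).
It fails at once if bar handle pinched (both its long faces pressed at once by the fingers) (contact force between the fingers and bar_push_face above 1 N and contact force between the fingers and bar_lead_face above 1 N).
It fails at once if the round-knobbed valve turned by more than 0.2 rad (value of joint drain above 0.2 rad or value of joint drain below -0.2 rad).
It fails at once if a loose thing moved by more than 20 mm, lifted or tipped (distance of any of vial_a, vial_b, column, calculator, mouse, vial_tray from where it was at the start of the episode above 0.02 m or angle between any of vial_a, vial_b, column, calculator, mouse, vial_tray's own z axis and vertical above 0.4 rad).
It also fails if it takes over 51 s, if anything falls off the work surface, if the arm or the gripper's body presses on something with over 40 N, if the wrist force passes 120 N, or if a joint passes its speed limit or range.

### The arm

A 6-joint arm with a two-finger parallel gripper is mounted at the origin on the work surface. World frame = base frame: x ahead of the robot, y to its left, z up, the work surface at z = 0. Lengths are in m, angles in degrees, forces in N, time in s.
With the tool pointing down it reaches from about 0.3 to 0.75 m from the base axis. Payload 8.5 kg.
Tool frame: the origin (TCP) lies midway between the tips of the shut fingers; the grasp point (between the pads) lies 19 mm behind it (env.tcp_to_grasp is the z of the grasp point in the tool frame, in m); z points along the fingers, y is the line along which they close (so a half turn about z gives the same grasp; the last joint's range is limited). The gripper opens to 85 mm and grips with 20 to 120 N. Pads are 22 mm wide; open, the fingers measure 114 mm over their backs; the gripper's body (76 mm by 85 mm) begins 54 mm behind the grasp point. The pads swing forward as they close: fully open they stand 13 mm farther back than shut.
Start: joints at [-84.586, 21.807, 74.336, -0, 83.858, -12.336], TCP at [0.168, -0.524, 0.231] pointing down, gripper open.
Joint ranges: [-178.18, 178.18], [-50.72, 133.34], [12.68, 142.11], [-81.47, 261.47], [9.98, 163.14], [-165.26, 165.26]. Speed limits (degrees/s): [136.94, 136.94, 180, 180, 180, 180].

### API

Orientations are given as a 3x3 rotation matrix whose columns are the frame's x, y, z axes.
In Python, from rig import env, imaging, job, models gives the robot as it stands. The module is installed in compiled form; this text tells all that it offers.
- The arm moves only by the tool jog_arm, never from a script. Its argument "plan" is text: rows parted by semicolons, each of 7 numbers parted by spaces: the turn, a rotation vector about the tool's x, y, z in degrees, then the shift along the tool's x, y, z in cm, then the closure in counts, from 0 (fully open) to 255 (shut). In form: rx ry rz x y z claw; .... A call has 1 to 10 rows; each row shifts and turns the commanded pose from where the row before left it, along the tool's axes as they then stand; what a row does not reach is not made up. A row lasts 1/12 s, in which the tool goes at most 41.7 mm and 7.16 degrees, less where a joint would pass 70% of its speed; a pose out of reach is approached as far as the arm can. A call with a gripper value outside its range is refused whole. The fingers move at their own pace and stop on an object; "grip_force" is the grip in N (left out, the last holds). Time passes only in rows, so rows that do not move let the fingers close. It gives the time, the measured TCP pose, the force, the opening and the grip force at its end, in the units of the state.
- env.observe(): the state, without advancing time (a new reading comes with each control period).
- imaging.get_image(name): name is "scene" or "top" or "wrist"; returns a dict with "pixels" (420x560x3 uint8, red, green, blue), "depth" (420x560 float32, m along the optical axis (not along the pixel's ray), 0 where there is no reading), "fov_y" (degrees; the focal length in pixels is half the picture's height over the tangent of half this angle, whatever the lens; pixels are square), "cx", "cy" (the principal point, pixels), "world_from_camera" (4x4, takes a point from camera to world coordinates). Camera axes: x right, y down, z forward; pixel columns grow to the right and rows downward; lengths in m; the calibration is good to about 2 mm. A picture is of the moment at which its call begins.
- job.close_job(): hands the job in; it is judged then, once.
Trained networks look in the newest picture that a camera, given by its name, has taken for a name from the list of things; names that differ only in an ending like _2 or _b are one class to them, and where a whole thing is asked for, a point or a joint stands for the part that bears it (a point fixed in the world has none). Each returns a list of dicts, best first, with "confidence" (0 to 1); they miss things now and then, are a little off and sometimes report something else, mostly with a low value. They report only what shows in the picture. A call takes as long as a camera call.
- models.outline_of(camera, query): "region" (420x560 bool, what is visible of it) and "bbox" ([centre column, centre row, width, height] in pixels, round what is visible of it).
- models.tip_of(camera, query): "at" ([column, row] in pixels: a listed point, or the origin of a listed thing).
The state is a dict: "time_s": time; "q": joint angles; "qvel": joint speeds; "joint_efforts": joint torques, N m; "position": TCP position; "tool_rot": TCP orientation; "ft_force": force on the tool from outside, world axes, zero at the start; "wrist_torque": the same for the moment, N m; "grip_width": finger opening in m; "gripper_force": force on a finger pad.
Only numpy, scipy, OpenCV 4.12 (cv2) and the standard library are available. Lean on these libraries where they do the work, as an engineer would, in place of code of your own. Each camera call takes 0.05 s, during which the arm holds its last target. There are 200 camera calls.

## Working session

There is one attempt and no reset: what is moved stays moved. The work goes in short steps, Python scripts to look and compute and a tool call to move; the robot and the scene stay as the last step left them, time stands still between calls to the robot, and variables do not carry over. Pictures are saved under pics/ and viewed, at most 10 in all, crops included, and the job is handed in when it is done.

Besides the shell and the picture viewer there is one more tool, called by a JSON object that holds its "fn" and its "kwargs". jog_arm: Moves the arm, as the interface text tells. Its arguments: {"type":"object","properties":{"plan":{"type":"string"},"grip_force":{"type":"number"}},"required":["plan"]}

```bash
mkdir -p pics; cat > h.py <<'E'
import numpy as np, cv2
from rig import env, imaging, job, models
def get(name, save=None):
    im=imaging.get_image(name)
    if save: cv2.imwrite('pics/'+save, im['pixels'][:,:,::-1])
    return im
def ray(im,uv,z):
    f=210/np.tan(np.radians(im['fov_y']/2)); T=np.array(im['world_from_camera'])
    d=T[:3,:3]@np.array([(uv[0]-im['cx'])/f,(uv[1]-im['cy'])/f,1]); o=T[:3,3]
    return o+d*(z-o[2])/d[2]
def cloud(im):
    f=210/np.tan(np.radians(im['fov_y']/2)); T=np.array(im['world_from_camera'])
    v,u=np.mgrid[:420,:560]; d=im['depth']
    p=np.stack([(u-im['cx'])/f*d,(v-im['cy'])/f*d,d],-1)
    return p@T[:3,:3].T+T[:3,3]
E
python3 - <<'E'
from h import *
s=env.observe(); print(s['time_s'],s['position'],s['tool_rot'],s['grip_width'])
Z=dict(selector_axis=.072,bar_push_face=.0585,bar_lead_face=.0585,drain_axis=.072,start_top=.052,vial_a=0,column=0)
for c in ['top','scene','wrist']:
    im=get(c,c+'1.png'); print(c,im['world_from_camera'][:3,3])
    for n,z in Z.items():
        for r in models.tip_of(c,n)[:2]: print(n,np.round(r['at']),round(r['confidence'],2),np.round(ray(im,r['at'],z),4))
E
```

```text
0.0 [ 0.16763002 -0.52353165  0.23068917] [[ 9.52399862e-01  3.04851572e-01 -1.50372133e-04]
 [ 3.04851456e-01 -9.52398773e-01  1.47195431e-03]
 [ 3.05513352e-04 -1.44773025e-03 -9.99998905e-01]] 0.08538586656582133
top [ 0.56017897 -0.10703337  0.99131726]
selector_axis [158. 212.] 0.64 [0.577  0.2008 0.072 ]
bar_push_face [168. 200.] 0.58 [0.6074 0.1815 0.0585]
bar_lead_face [172. 202.] 0.51 [0.6011 0.1722 0.0585]
drain_axis [240. 248.] 0.73 [0.4969 0.0016 0.072 ]
drain_axis [349. 158.] 0.68 [ 0.719  -0.2528  0.072 ]
start_top [318. 245.] 0.44 [ 0.5069 -0.1851  0.052 ]
vial_a [281. 241.] 0.39 [ 0.5115 -0.0952  0.    ]
column [237. 172.] 0.52 [0.6861 0.0236 0.    ]
scene [1.32091663 0.72727358 0.88000074]
selector_axis [386. 250.] 0.94 [0.5695 0.1944 0.072 ]
bar_push_face [370. 260.] 0.47 [0.6084 0.182  0.0585]
bar_lead_face [316. 203.] 0.65 [ 0.5569 -0.0484  0.0585]
drain_axis [348. 197.] 0.83 [ 0.4892 -0.0029  0.072 ]
drain_axis [383. 252.] 0.75 [0.5792 0.1943 0.072 ]
start_top [295. 178.] 0.39 [ 0.5139 -0.1755  0.052 ]
vial_a [358. 243.] 0.6 [0.5347 0.0848 0.    ]
vial_a [315. 203.] 0.5 [ 0.5013 -0.1069  0.    ]
column [296. 254.] 0.94 [0.6777 0.0125 0.    ]
column [297. 191.] 0.54 [ 0.5007 -0.1806  0.    ]
wrist [ 0.23476608 -0.50257518  0.37373001]
```

View pics/top1.png

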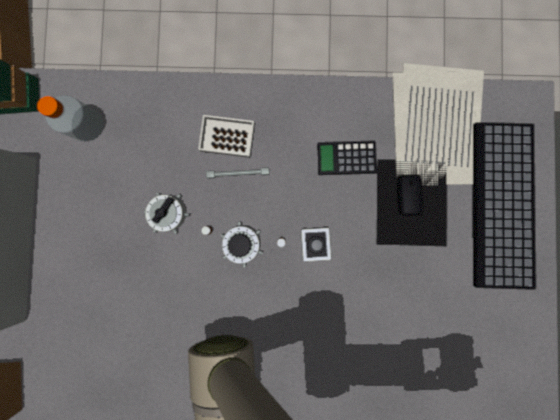

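View pics/scene1.png

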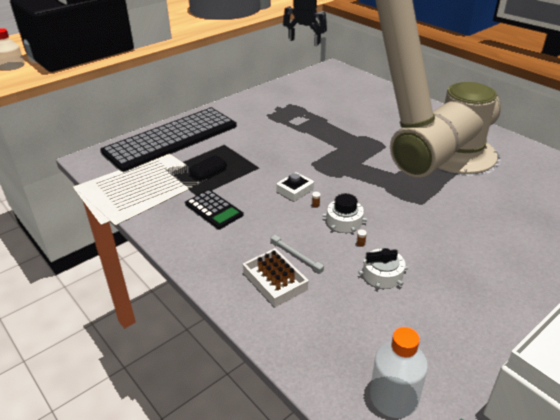

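```bash
cat > m.py <<'E'
from h import *
def bar(im,c0=(.573,.19)):
    P=cloud(im).reshape(-1,3); P=P[im['depth'].ravel()>0]
    r=np.hypot(P[:,0]-c0[0],P[:,1]-c0[1]); 
    B=P[(r<.06)&(P[:,2]>.062)&(P[:,2]<.085)]
    if len(B)<10: print('few',len(B)); return
    (cx,cy),wh,a=cv2.minAreaRect((B[:,:2]*1000).astype(np.float32))
    print('bar n',len(B),'z',np.median(B[:,2]),'rect',cx,cy,wh,a); print(np.round(cv2.boxPoints(((cx,cy),wh,a)),1).tolist())
    D=P[(r<.08)&(P[:,2]>.03)&(P[:,2]<.062)]
    (x,y),R=cv2.minEnclosingCircle((D[:,:2]*1000).astype(np.float32)); print('body circle',x,y,R)
E
python3 - <<'E'
from m import *
for c in ['top','scene']:
    im=get(c); print(c); bar(im)
    P=cloud(im).reshape(-1,3)
    for c0,lo,hi in [((.5,-.18),.047,.06),((.495,0),.062,.085),((.52,-.095),.03,.045),((.53,.09),.03,.045)]:
        r=np.hypot(P[:,0]-c0[0],P[:,1]-c0[1]); B=P[(r<.05)&(P[:,2]>lo)&(P[:,2]<hi)]
        if len(B): print(c0,len(B),np.round((B.max(0)+B.min(0))/2,4),np.round(B.max(0)-B.min(0),4))
E
```

```text
top
bar n 216 z 0.07107870767594743 rect 582.7473754882812 191.59104919433594 (23.28287124633789, 69.79346466064453) 52.1628303527832
[[548.0, 203.8000030517578], [603.2000122070312, 161.0], [617.4000244140625, 179.39999389648438], [562.2999877929688, 222.1999969482422]]
body circle 575.4761962890625 197.23097229003906 46.19489288330078
(0.5, -0.18) 101 [ 0.5085 -0.1822  0.0518] [0.0268 0.0268 0.0086]
(0.495, 0) 441 [0.5029 0.0038 0.0707] [0.057  0.0578 0.012 ]
(0.52, -0.095) 57 [ 0.5113 -0.0955  0.0368] [0.0196 0.0198 0.0125]
(0.53, 0.09) 82 [0.5239 0.0708 0.0366] [0.0433 0.061  0.0132]
scene
bar n 232 z 0.07074748948546244 rect 583.0244750976562 192.8456268310547 (24.93452262878418, 69.68940734863281) 65.27287292480469
[[546.2000122070312, 196.10000610351562], [609.5, 166.89999389648438], [619.9000244140625, 189.60000610351562], [556.5999755859375, 218.6999969482422]]
body circle 576.79638671875 196.27386474609375 46.93426513671875
(0.5, -0.18) 57 [ 0.5102 -0.1831  0.0522] [0.0304 0.0306 0.0095]
(0.495, 0) 298 [0.5039 0.0029 0.0696] [0.0596 0.0604 0.0152]
(0.52, -0.095) 47 [ 0.5113 -0.0958  0.0358] [0.0222 0.0202 0.0102]
(0.53, 0.09) 84 [0.524  0.0712 0.0367] [0.0445 0.0621 0.0132]
```

{"fn": "jog_arm", "kwargs": {"plan": "0 0 0 2.95 -2.5 0 255;0 0 0 2.95 -2.5 0 255;0 0 0 2.95 -2.5 0 255;0 0 0 2.95 -2.5 0 255;0 0 0 2.95 -2.5 0 255;0 0 0 2.95 -2.5 0 255;0 0 0 2.95 -2.5 0 255;0 0 0 2.95 -2.5 0 255;0 0 0 2.95 -2.5 0 255;0 0 0 2.95 -2.5 0 255", "grip_force": 40}}

```text
time_s: 2.13
position: [0.373, -0.194, 0.2316]
tool_rot: [[0.952, 0.305, 0.001], [0.305, -0.952, -0.0], [0.0, 0.001, -1.0]]
ft_force: [0.8, 0.3, 0.6]
grip_width: -0.0001
gripper_force: 0.0
```

{"fn": "jog_arm", "kwargs": {"plan": "0 0 0 2.95 -2.5 0 255;0 0 0 2.95 -2.5 0 255;0 0 0 2.95 -2.5 0 255;0 0 0 2.95 -2.5 0 255;0 0 0 2.95 -2.5 0 255;0 0 0 2.95 -2.5 0 255;0 0 0 2.95 -2.5 0 255;0 0 0 2.95 -2.5 0 255;0 0 0 2.95 -2.5 0 255;0 0 0 2.95 -2.5 0 255"}}

```text
time_s: 2.97
position: [0.5778, 0.1343, 0.2314]
tool_rot: [[0.952, 0.305, 0.0], [0.305, -0.952, -0.0], [0.0, 0.0, -1.0]]
ft_force: [-0.6, -0.1, 0.4]
grip_width: -0.0001
gripper_force: 0.0
```

{"fn": "jog_arm", "kwargs": {"plan": "0 0 0 2.95 -2.5 0 255;0 0 0 2.95 -2.5 0 255;0 0 -7 0 0 0 255;0 0 -7 0 0 0 255;0 0 -7 0 0 0 255;0 0 -7 0 0 0 255;0 0 -7 0 0 0 255;0 0 -7 0 0 0 255;0 0 -7 0 0 0 255;0 0 -7 0 0 0 255"}}

```text
time_s: 3.8
position: [0.6181, 0.1979, 0.2312]
tool_rot: [[0.274, 0.962, -0.0], [0.962, -0.274, -0.0], [-0.0, -0.0, -1.0]]
ft_force: [-0.4, -0.4, -0.4]
grip_width: -0.0002
gripper_force: 0.0
```

{"fn": "jog_arm", "kwargs": {"plan": "0 0 -7 0 0 0 255;0 0 -7 0 0 0 255;0 0 -7 0 0 0 255;0 0 -7 0 0 0 255;0 0 -7 0 0 0 255;0 0 -7 0 0 0 255;0 0 -7 0 0 0 255;0 0 -7 0 0 0 255;0 0 -7 0 0 0 255;0 0 -7 0 0 0 255"}}

```text
time_s: 4.63
position: [0.6181, 0.1979, 0.2312]
tool_rot: [[-0.81, 0.586, -0.0], [0.586, 0.81, 0.0], [0.0, -0.0, -1.0]]
ft_force: [0.3, -0.0, -0.2]
grip_width: -0.0002
gripper_force: 0.0
```

{"fn": "jog_arm", "kwargs": {"plan": "0 0 -7 0 0 0 255;0 0 -7 0 0 0 255;0 0 -7 0 0 0 255;0 0 -7 0 0 0 255;0 0 -7 0 0 0 255;0 0 -7 0 0 0 255;0 0 -7 0 0 0 255;0 0 -7 0 0 0 255;0 0 -7 0 0 0 255;0 0 -7 0 0 0 255"}}

```text
time_s: 5.47
position: [0.6181, 0.1979, 0.2312]
tool_rot: [[-0.828, -0.561, -0.0], [-0.561, 0.828, -0.0], [0.0, 0.0, -1.0]]
ft_force: [0.4, -0.5, -0.2]
grip_width: 0.0
gripper_force: 0.0
```

```bash
python3 - <<'E'
from m import *
im=get('wrist','w1.png'); bar(im,(.576,.197))
for n,z in dict(selector_axis=.072,bar_push_face=.0585,bar_lead_face=.0585).items():
    for r in models.tip_of('wrist',n)[:2]: print(n,np.round(r['at']),round(r['confidence'],2),np.round(ray(im,r['at'],z),4))
P=cloud(im).reshape(-1,3); ok=im['depth'].ravel()>0
r=np.hypot(P[:,0]-.576,P[:,1]-.197); B=P[ok&(r<.06)&(P[:,2]>.066)&(P[:,2]<.08)]*1000
m=B[:,:2]-[576,197]; far=m[(np.hypot(*m.T)>16)]
w,v=np.linalg.eigh(np.cov(far.T)); d=v[:,1]*np.sign(v[0,1]); print('ang',np.degrees(np.arctan2(d[1],d[0])), 'along',(m@d).min(),(m@d).max())
nn=np.array([-d[1],d[0]]); s=far@d
for lo,hi in [(-30,-14),(14,30),(30,50)]:
    q=far[(s>lo)&(s<hi)]@nn; print(lo,len(q),np.percentile(q,[3,97]))
E
```

```text
bar n 1454 z 0.071171117028964 rect 582.4235229492188 191.45700073242188 (23.245121002197266, 70.70958709716797) 64.00865173339844
[[545.5999755859375, 196.5], [609.0999755859375, 165.5], [619.2999877929688, 186.39999389648438], [555.7000122070312, 217.39999389648438]]
body circle 574.503173828125 195.63990783691406 45.96963882446289
selector_axis [308. 149.] 0.87 [0.5744 0.1934 0.072 ]
bar_push_face [280. 172.] 0.55 [0.6073 0.1848 0.0585]
bar_lead_face [273. 155.] 0.8 [0.5978 0.1713 0.0585]
ang -32.421947982679605 along -26.45930345100921 43.53558154708901
-30 202 [-8.69708445  4.7026892 ]
14 261 [-8.82664754  4.27597452]
30 228 [-8.84462892  4.23655323]
```

View pics/w1.png

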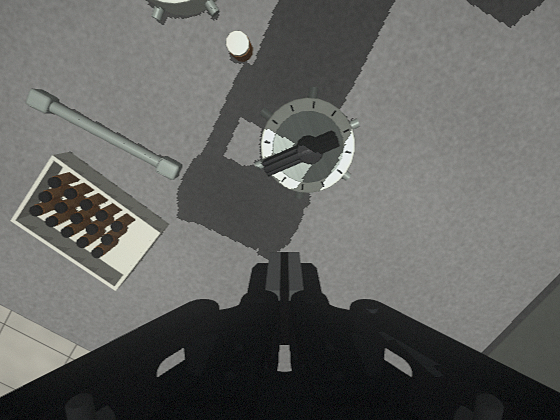

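{"fn": "jog_arm", "kwargs": {"plan": "0 0 -5.9 0 0 0 255;0 0 -5.9 0 0 0 255;0 0 -5.9 0 0 0 255;0 0 -5.8 0 0 0 255;0 0 0 -0.44 0.34 3.4 255;0 0 0 0 0 3.4 255;0 0 0 0 0 3.4 255;0 0 0 0 0 3.4 255;0 0 0 0 0 3.0 255;0 0 0 0 0 1.0 255"}}

```text
time_s: 6.5
position: [0.6155, 0.2031, 0.0507]
tool_rot: [[-0.544, -0.839, -0.007], [-0.839, 0.544, -0.001], [0.005, 0.006, -1.0]]
ft_force: [0.4, -0.7, -0.8]
grip_width: 0.0003
gripper_force: 0.0
```

{"fn": "jog_arm", "kwargs": {"plan": "0 0 0 0 0 -0.1 255;0 0 0 0 0 0 255;0 0 0 0 0 0 255"}}

```text
time_s: 6.75
position: [0.6189, 0.2036, 0.0588]
tool_rot: [[-0.542, -0.841, 0.004], [-0.841, 0.542, 0.001], [-0.003, -0.003, -1.0]]
ft_force: [1.1, -0.2, 0.8]
grip_width: 0.0003
gripper_force: 0.0
```

```bash
cat > rel.py <<'E'
from h import *
s=env.observe(); A=np.array([.5745,.1953]); R=np.array(s['tool_rot'])
d=R[:2,:2].T@(A-s['position'][:2])*1000
print('t',s['time_s'],'axis in tool xy mm',d,'z',s['position'][2],'yaw',np.degrees(np.arctan2(R[1,0],R[0,0]))%360,'F tool',R.T@s['ft_force'])
E
python3 rel.py
```

```text
t 6.75 axis in tool xy mm [31.00978621 32.80497258] z 0.05876441506269214 yaw 237.20370276976024 F tool [-0.38640472 -1.05844153 -0.79251441]
```

{"fn": "jog_arm", "kwargs": {"plan": "0 0 0 0.3 0 0.2 255;0 0 0 0.3 0 0 255;0 0 0 0.3 0 0 255;0 0 0 0.2 0 0 255;0 0 0 0.1 0 0 255;0 0 0 0 0 0 255;0 0 0 0 0 0 255"}}

```text
time_s: 7.33
position: [0.6111, 0.1933, 0.0544]
tool_rot: [[-0.541, -0.841, 0.0], [-0.841, 0.541, 0.0], [-0.0, -0.0, -1.0]]
ft_force: [-0.8, 0.0, -0.0]
grip_width: -0.0006
gripper_force: 0.0
```

```bash
python3 rel.py
```

```text
t 7.3333 axis in tool xy mm [18.11658992 31.92300006] z 0.05442996384281536 yaw 237.24171312372692 F tool [0.42109388 0.67508059 0.03691727]
```

{"fn": "jog_arm", "kwargs": {"plan": "0 0 2.5 0.142 -0.076 0 255;0 0 2.5 0.142 -0.076 0 255;0 0 2.5 0.142 -0.076 0 255;0 0 2.5 0.142 -0.076 0 255"}}

```text
time_s: 7.67
position: [0.6106, 0.1876, 0.0544]
tool_rot: [[-0.68, -0.733, 0.001], [-0.733, 0.68, 0.001], [-0.002, -0.0, -1.0]]
ft_force: [2.3, 3.8, -0.3]
grip_width: 0.0001
gripper_force: 1.9
```

```bash
python3 rel.py
```

```text
t 7.6667 axis in tool xy mm [18.94265091 31.66640571] z 0.05441102193624553 yaw 227.13688186661608 F tool [-4.38029791  0.88604222  0.25913237]
```

{"fn": "jog_arm", "kwargs": {"plan": "0 0 2.5 0.142 -0.076 0 255;0 0 2.5 0.142 -0.076 0 255;0 0 2.5 0.142 -0.076 0 255;0 0 2.5 0.142 -0.076 0 255;0 0 2.5 0.142 -0.076 0 255;0 0 2.5 0.142 -0.076 0 255;0 0 2.5 0.142 -0.076 0 255;0 0 2.5 0.142 -0.076 0 255"}}

```text
time_s: 8.33
position: [0.6051, 0.1752, 0.0542]
tool_rot: [[-0.89, -0.456, -0.0], [-0.456, 0.89, -0.0], [0.0, 0.0, -1.0]]
ft_force: [-0.1, -0.3, -0.7]
grip_width: -0.0
gripper_force: 0.0
```

```bash
cat > ang.py <<'E'
from h import *
import sys
im=get('wrist',sys.argv[1] if len(sys.argv)>1 else None)
P=cloud(im).reshape(-1,3); ok=im['depth'].ravel()>0
A=np.array([574.5,195.3]); m=P[:,:2]*1000-A; r=np.hypot(*m.T)
k=ok&(r<46)&(r>15)&(P[:,2]>.067)&(P[:,2]<.076)
far=m[k]; lng=far[np.hypot(*far.T)>29]
w,v=np.linalg.eigh(far.T@far); d=v[:,1]; d=d*np.sign((lng@d).mean() if len(lng) else 1)
a=np.degrees(np.arctan2(d[1],d[0])); t=(-32.4-a)%360
print('n',len(far),len(lng),'ang',a,'turned',t,'clicks',t/30)
E
python3 rel.py; python3 ang.py w2.png
```

```text
t 8.3333 axis in tool xy mm [18.00215092 31.86482193] z 0.054209960866299964 yaw 207.13319169200318 F tool [ 0.18055909 -0.24269582  0.66532856]
n 3941 1613 ang -60.42082272072799 turned 28.020822720727992 clicks 0.9340274240242664
```

{"fn": "jog_arm", "kwargs": {"plan": "0 0 2.5 0.142 -0.076 0 255;0 0 2.5 0.142 -0.076 0 255;0 0 2.5 0.142 -0.076 0 255;0 0 2.5 0.142 -0.076 0 255;0 0 2.5 0.142 -0.076 0 255;0 0 2.5 0.142 -0.076 0 255;0 0 2.5 0.142 -0.076 0 255;0 0 2.5 0.142 -0.076 0 255;0 0 2.5 0.142 -0.076 0 255;0 0 2.5 0.142 -0.076 0 255"}}

```text
time_s: 9.22
position: [0.5936, 0.1641, 0.0542]
tool_rot: [[-0.999, -0.038, -0.0], [-0.038, 0.999, -0.0], [0.0, -0.0, -1.0]]
ft_force: [0.9, -0.3, 0.4]
grip_width: 0.0001
gripper_force: 0.0
```

```bash
python3 rel.py; python3 ang.py
```

```text
t 9.2167 axis in tool xy mm [17.87014758 31.92990265] z 0.054240638391727825 yaw 182.19053484700416 F tool [-0.90241115 -0.38135909 -0.39449142]
n 3990 1631 ang -89.44262380372402 turned 57.04262380372402 clicks 1.9014207934574674
```

{"fn": "jog_arm", "kwargs": {"plan": "0 0 2.5 0.142 -0.076 0 255;0 0 2.5 0.142 -0.076 0 255;0 0 2.5 0.142 -0.076 0 255;0 0 2.5 0.142 -0.076 0 255;0 0 2.5 0.142 -0.076 0 255;0 0 2.5 0.142 -0.076 0 255;0 0 2.5 0.142 -0.076 0 255;0 0 2.5 0.142 -0.076 0 255;0 0 2.5 0.142 -0.076 0 255;0 0 2.5 0.142 -0.076 0 255"}}

```text
time_s: 10.1
position: [0.5786, 0.1589, 0.0543]
tool_rot: [[-0.922, 0.387, -0.0], [0.387, 0.922, -0.0], [-0.0, -0.0, -1.0]]
ft_force: [0.3, 0.4, 0.3]
grip_width: 0.0002
gripper_force: 0.0
```

```bash
python3 rel.py; python3 ang.py
```

```text
t 10.1 axis in tool xy mm [17.87883489 32.00820613] z 0.05427817549930246 yaw 157.23943922618034 F tool [-0.12010183  0.50374303 -0.29993955]
n 3950 1600 ang -111.56330806247618 turned 79.16330806247618 clicks 2.6387769354158723
```

{"fn": "jog_arm", "kwargs": {"plan": "0 0 0 0 0 0 255;0 0 0 0 0 0 255;0 0 2.5 0.142 -0.076 0 255;0 0 2.5 0.142 -0.076 0 255;0 0 2.5 0.142 -0.076 0 255"}}

```text
time_s: 10.57
position: [0.5738, 0.1586, 0.0543]
tool_rot: [[-0.864, 0.504, 0.0], [0.504, 0.864, -0.0], [-0.0, -0.0, -1.0]]
ft_force: [-0.6, 0.3, -0.4]
grip_width: 0.0
gripper_force: 0.0
```

```bash
python3 rel.py; python3 ang.py
```

```text
t 10.5667 axis in tool xy mm [17.89904541 32.07100841] z 0.05429006160329398 yaw 149.73344358733686 F tool [ 0.72582377 -0.03993494  0.43894689]
n 3957 1598 ang -120.00631751304141 turned 87.6063175130414 clicks 2.9202105837680468
```

{"fn": "jog_arm", "kwargs": {"plan": "0 0 2 0.113 -0.06 0 255;0 0 2 0.113 -0.06 0 255;0 0 2 0.113 -0.06 0 255;0 0 2 0.113 -0.06 0 255;0 0 2 0.113 -0.06 0 255;0 0 2 0.113 -0.06 0 255;0 0 2 0.113 -0.06 0 255;0 0 2 0.113 -0.06 0 255;0 0 2 0.113 -0.06 0 255;0 0 2 0.113 -0.06 0 255"}}

```text
time_s: 11.45
position: [0.5616, 0.1608, 0.0543]
tool_rot: [[-0.64, 0.768, 0.0], [0.768, 0.64, -0.0], [-0.001, 0.0, -1.0]]
ft_force: [-0.1, -0.9, 0.3]
grip_width: -0.0001
gripper_force: 0.1
```

{"fn": "jog_arm", "kwargs": {"plan": "0 0 0 0 0 0 255;0 0 0 0 0 0 255;0 0 0 0 0 0 255;0 0 0 0 0 0 255"}}

```text
time_s: 11.78
position: [0.5613, 0.1611, 0.0543]
tool_rot: [[-0.64, 0.768, 0.0], [0.768, 0.64, 0.0], [-0.0, 0.0, -1.0]]
ft_force: [-0.5, 0.4, -0.4]
grip_width: -0.0001
gripper_force: 0.0
```

```bash
python3 rel.py; python3 ang.py w3.png
```

```text
t 11.7833 axis in tool xy mm [17.85990082 32.02812339] z 0.05431923054422216 yaw 129.82423535112534 F tool [ 0.61822575 -0.15158475  0.42542827]
n 4025 1653 ang -148.3765398033011 turned 115.97653980330111 clicks 3.8658846601100367
```

{"fn": "jog_arm", "kwargs": {"plan": "0 0 0 -1 0 0 255;0 0 0 -1 0 0 255;0 0 0 0 0 -3 255;0 0 0 0 0 -3 255;0 0 0 0 0 -3 255;0 0 0 0 0 -3 255;0 0 0 0 0 0 255"}}

```text
time_s: 12.42
position: [0.5769, 0.1449, 0.1805]
tool_rot: [[-0.639, 0.769, 0.011], [0.769, 0.639, 0.0], [-0.007, 0.009, -1.0]]
ft_force: [-0.2, -0.0, -0.0]
grip_width: 0.0001
gripper_force: 0.0
```

{"fn": "jog_arm", "kwargs": {"plan": "0 0 0 -2.34 -2.89 0 255;0 0 0 -2.34 -2.89 0 255;0 0 0 -2.34 -2.89 0 255;0 0 0 -2.34 -2.89 0 255;0 0 0 -2.34 -2.89 0 255;0 0 0 -2.34 -2.89 0 255;0 0 0 -2.34 -2.89 0 255;0 0 0 -2.34 -2.89 0 255;0 0 0 -2.34 -2.89 0 255;0 0 0 0 0 0 255"}}

```text
time_s: 13.25
position: [0.5078, -0.1891, 0.174]
tool_rot: [[-0.635, 0.773, 0.0], [0.773, 0.635, -0.002], [-0.002, -0.001, -1.0]]
ft_force: [-0.7, 0.2, -0.4]
grip_width: -0.0004
gripper_force: 0.0
```

```bash
python3 - <<'E'
from m import *
for c in ['wrist','top','scene']:
    im=get(c,'k_'+c+'.png')
    for r in models.tip_of(c,'start_top')[:1]: print(c,np.round(r['at']),r['confidence'],ray(im,r['at'],.052))
    bar(im,(.5745,.1953))
    P=cloud(im).reshape(-1,3); r=np.hypot(P[:,0]-.509,P[:,1]+.183); k=(im['depth'].ravel()>0)&(r<.06)
    for lo,hi in [(.048,.056),(.02,.034)]:
        B=P[k&(P[:,2]>lo)&(P[:,2]<hi)]
        if len(B)>5: print(lo,len(B),(B.max(0)+B.min(0))/2,B.max(0)-B.min(0))
print(env.observe()['position'])
E
```

```text
wrist [288. 198.] 0.72 [ 0.50816872 -0.18447078  0.052     ]
few 0
0.048 892 [ 0.50768446 -0.18454107  0.05114992] [0.02734799 0.02716349 0.00602754]
0.02 5132 [ 0.50742718 -0.18476028  0.02699091] [0.08430915 0.07609934 0.01396364]
top [155. 210.] 0.45 [0.58186377 0.2150443  0.052     ]
bar n 218 z 0.07137330559676175 rect 567.51025390625 194.19436645507812 (69.6619644165039, 23.785839080810547) 19.458993911743164
[[530.7000122070312, 193.8000030517578], [538.5999755859375, 171.39999389648438], [604.2999877929688, 194.60000610351562], [596.4000244140625, 217.0]]
body circle 575.6834106445312 197.53192138671875 46.245460510253906
scene [296. 188.] 0.64 [ 0.54148142 -0.13836532  0.052     ]
bar n 184 z 0.07126010018049728 rect 567.5322265625 191.45472717285156 (75.07537078857422, 22.889801025390625) 33.767818450927734
[[530.0, 180.10000610351562], [542.7000122070312, 161.10000610351562], [605.0999755859375, 202.8000030517578], [592.4000244140625, 221.8000030517578]]
body circle 574.6873168945312 196.73228454589844 47.62992477416992
0.048 50 [ 0.50737347 -0.18220024  0.05198972] [0.02918288 0.02874635 0.00623188]
0.02 341 [ 0.50727703 -0.18335999  0.02700705] [0.08941998 0.07577953 0.01389107]
[ 0.50892745 -0.18166084  0.17426601]
```

View pics/k_wrist.png

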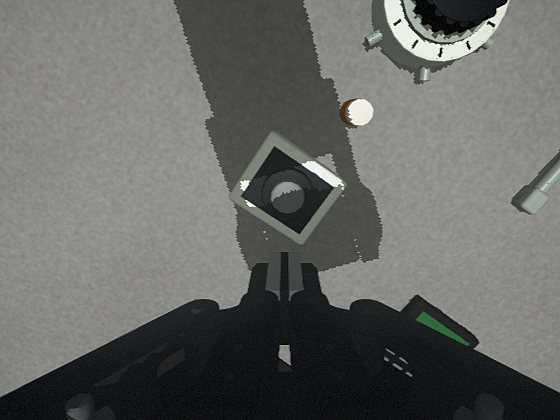

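{"fn": "jog_arm", "kwargs": {"plan": "0 0 0 -0.13 -0.24 3 255;0 0 0 0 0 3 255;0 0 0 0 0 3 255;0 0 0 0 0 1.5 255;0 0 0 0 0 0.5 255;0 0 0 0 0 0 255;0 0 0 0 0 0 255;0 0 0 0 0 0 255"}}

```text
time_s: 14.22
position: [0.5085, -0.1852, 0.0657]
tool_rot: [[-0.64, 0.768, 0.002], [0.768, 0.64, -0.001], [-0.003, 0.001, -1.0]]
ft_force: [-0.8, -0.5, 0.5]
grip_width: 0.0001
gripper_force: 0.0
```

Well centred; 13.7 mm above the key top. Press to about z = 0.046.

{"fn": "jog_arm", "kwargs": {"plan": "0 0 0 0 0 0.5 255;0 0 0 0 0 0.4 255;0 0 0 0 0 0.3 255;0 0 0 0 0 0.2 255;0 0 0 0 0 0.2 255;0 0 0 0 0 0.2 255;0 0 0 0 0 0.1 255;0 0 0 0 0 0 255;0 0 0 0 0 0 255"}}

```text
time_s: 14.97
position: [0.5078, -0.1851, 0.046]
tool_rot: [[-0.64, 0.769, 0.0], [0.769, 0.64, -0.0], [-0.001, 0.0, -1.0]]
ft_force: [-2.4, 1.6, 8.3]
grip_width: 0.0002
gripper_force: 4.4
```

{"fn": "jog_arm", "kwargs": {"plan": "0 0 0 0 0 0 255;0 0 0 0 0 -0.5 255;0 0 0 0 0 -1 255;0 0 0 0 0 -2.5 255;0 0 0 0 0 -3 255;0 0 0 0 0 -3 255;0 0 0 0 0 -2 255;0 0 0 0 0 0 255;0 0 0 0 0 0 255;0 0 0 0 0 0 255"}}

```text
time_s: 15.8
position: [0.5073, -0.1848, 0.1647]
tool_rot: [[-0.639, 0.769, -0.001], [0.769, 0.639, 0.001], [0.001, -0.0, -1.0]]
ft_force: [0.4, 0.0, -0.1]
grip_width: 0.0
gripper_force: 0.0
```

```bash
python3 - <<'E'
from m import *
im=get('wrist'); P=cloud(im).reshape(-1,3); r=np.hypot(P[:,0]-.508,P[:,1]+.1845); B=P[(im['depth'].ravel()>0)&(r<.009)]; print('key top z',np.median(B[:,2]))
bar(get('top'),(.5745,.1953)); s=env.observe(); print(s['position'],s['ft_force'])
print(job.close_job())
E
```

```text
key top z 0.20286087198830632
bar n 218 z 0.07132852563983327 rect 567.5816650390625 194.22703552246094 (69.59867858886719, 23.061330795288086) 19.602460861206055
[[530.9000244140625, 193.39999389648438], [538.7000122070312, 171.6999969482422], [604.2000122070312, 195.0], [596.5, 216.8000030517578]]
body circle 575.9813842773438 197.41549682617188 46.2613525390625
[ 0.50723598 -0.18480385  0.16423801] [-0.79226653  0.5147564  -0.03371788]
the job is handed in; nothing more can be done
None
```

I turned the selector four clicks clockwise, pressed the start key to its stop (8 N, tip at 46 mm) and lifted clear, then handed the job in at about 16 s; the last camera check showed the selector bar still in place, but the gripper blocked the view of the key, so its return up is assumed from its spring, and no verdict came back.

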